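# Prime the injector and listen at its ring with the sprung probe

### The job

On the injector test stand, push the hand primer's plunger all the way down to its stop and let it come back up; only then take the listening probe out of its wooden block and set its sprung tip inside the ring cut in the injector's slanted face, with the probe square to that face, pressed lightly so that the tip is pushed about half way in. Finish while still holding the probe there like that. Never bear hard on the injector with the probe, and leave the adapter block, the two nuts and the sight cup where they are.

Things in the scene. Friction and masses are not known exactly. Their poses are not given: they have to be found in the camera images.
- stand: Grey cast bed, fixed, 240 x 300 x 30 mm (x, y, z); origin under its centre on the bench, front to -x. The primer and the injector are bolted on its near half, 170 mm apart side by side, either one on the left. On its far half, in the middle, a cam box 70 x 110 mm, top 120 mm above the bench, with cam shaft, gear and crank, not used.
- primer: Hand primer pump, fixed: square foot 80 x 80 x 16 mm, upright aluminium barrel 44 mm in diameter, black mushroom plunger head on top. Origin under the centre of the foot (30 mm above the bench), z up. The head's top is 118 mm above it when up.
- plunger_top (a point): Centre of the top of the primer's plunger head, a black disc 40 mm in diameter and 13 mm thick, 148 mm above the bench when up. It moves straight down with the plunger.
- plunger (a joint): How far the plunger is pushed down, in m: 0 up (rest), 0.020 at its stop. A spring pushes it back: 3 N at rest, 10 N at the stop.
- pad: Head of the clamped injector: fixed steel cylinder 44 mm in diameter, leaning 0.40 rad (23 deg) from vertical to the stand's front. Origin: centre of its flat end face, 135 mm above the bench; z: outward normal. A dark ring of 19 mm inside diameter is cut round the origin. Below it a foot 80 x 80 mm and a clamp plate 76 mm wide, its top 47 mm above the foot's underside.
- block: Wooden tool block, fixed, 90 x 90 x 60 mm, with one upright through hole 23 mm in diameter in which the probe stands. Origin under its centre.
- probe: Loose listening probe, 0.17 kg, upright in the block at the start, collar on the block's top. Origin on its axis at the collar's underside, z to its top. Collar 34 mm in diameter, z 0 to 6 mm. Square black handle 24 x 24 mm, sides along its x and y, z 6 to 70, cap to 73. Below: steel nose 16 mm in diameter to z -20, then the sprung tip, a 6 mm rod with round end at z -45 when out.
- tip_end (a point): End point of the probe's sprung tip: on the probe's axis, 45 mm below the probe's origin when the tip is out, less when it is pushed in.
- tip (a joint): How far the sprung tip is pushed into the probe, in m: 0 out, 0.012 fully in (at its stop). Spring: 0.8 N at 0, 0.35 N more per mm, so about 3 N half way (0.006) and 5 N at the stop.
- adapter: Chipped yellow enamel adapter block, loose, 60 x 50 x 40 mm with a round steel neck to 52 mm; origin under its centre. To be left alone.
- nut_a: Steel pressure line nut, loose, hexagon 19 mm across flats, 34 mm high, origin under its centre. To be left alone.
- nut_b: The other steel pressure line nut, the same. To be left alone.
- cup: Glass sight cup with brass rim, loose, 56 mm in diameter, 58 mm high; origin under its centre. To be left alone.

How it is judged:
On the way, in this order (a step that is already met when the one before it is completed fails the run):
1. the primer's plunger is pressed down to its stop (value of joint plunger above 0.018 m), for 0.1 s.
2. the plunger is back up (value of joint plunger below 0.004 m), for 0.1 s.
3. the probe is lifted clear of its block by the gripper (z of probe in the frame of block above 0.09 m and contact force between the fingers and probe above 1 N), for 0.1 s.
At the end, for the whole second after the job is handed in: Gripper holds the probe at rest, tip end within 9 mm of the ring's centre, axis within 0.17 rad of square to the face, tip pushed in 3 to 9.5 mm, 1 to 6 N on the injector; probe clear of its block; plunger up (within 4 mm); adapter, nuts, cup within 20 mm of their starts (distance between tip_end and pad below 0.009 m and angle between the z axis of probe and the z axis of pad, either way round below 0.17 rad and value of joint tip between 0.003 and 0.0095 m and contact force between probe and pad between 1 and 6 N and contact force between the fingers and probe above 2 N and linear speed of probe below 0.02 m/s and contact force between probe and block below 0.1 N and value of joint plunger below 0.004 m and distance of each of adapter, nut_a, nut_b, cup from where it was at the start of the episode below 0.02 m); the arm keeps its last pose, push and grip.
It fails at once if the probe bears hard on the injector (over 15 N) (contact force between probe and pad above 15 N).
It fails at once if the adapter block, a nut or the cup is moved more than 20 mm (distance of any of adapter, nut_a, nut_b, cup from where it was at the start of the episode above 0.02 m).
It also fails if it takes over 48 s, if anything falls off the work surface, if the arm or the gripper's body presses on something with over 40 N, if the wrist force passes 120 N, or if a joint passes its speed limit or range.

### The arm

A 6-joint arm with a two-finger parallel gripper is mounted at the origin on the work surface. World frame = base frame: x ahead of the robot, y to its left, z up, the work surface at z = 0. Lengths are in m, angles in rad, forces in N, time in s.
With the tool pointing down it reaches from about 0.35 to 0.775 m from the base axis. Payload 7.3 kg.
Tool frame: the origin (TCP) lies midway between the tips of the shut fingers; the grasp point (between the pads) lies 19 mm behind it (robot.tcp_to_grasp is the distance from the TCP to the grasp point, in m); z points along the fingers, y is the direction in which the jaws open and shut (so a half turn about z gives the same grasp; the last joint's range is limited). The gripper opens to 92 mm and grips with 3 to 60 N. Pads are 19 mm wide; open, the fingers measure 130 mm over their backs; the gripper's body (75 mm by 190 mm) begins 47 mm behind the grasp point.
Start: joints at [0.961, 0.342, 1.524, -0, 1.275, -0.146], TCP at [0.235, 0.47, 0.227] pointing down, gripper open.
Joint ranges: [-2.53, 2.53], [-0.77, 2.02], [0.04, 2.7], [-1, 4.14], [0.28, 2.66], [-3.11, 3.11]. Speed limits (rad/s): [2.57, 2.57, 3.14, 3.14, 3.14, 3.14].

### API

Orientations are given as [roll, pitch, yaw] about the fixed x, y, z axes, in that order (R = Rz(yaw) Ry(pitch) Rx(roll)).
In Python, from cell import status, read_camera, camera_info, ticket, robot gives the robot as it stands.
- The arm moves only by the tool jog_arm, never from a script. Its argument "plan" is a list that holds one entry, the list of rows, each a list of 7 numbers: the shift along the tool's x, y, z each as a share of 0.05 m, from -1 to 1, then the turn, a rotation vector about the tool's x, y, z each as a share of 0.15 rad, from -1 to 1, then the opening, from 0 (shut) to 1 (fully open). In form: [[[x, y, z, wx, wy, wz, hand], ...]]. A call has 1 to 20 rows; each row shifts and turns the commanded pose from where the row before left it, along the tool's axes as they then stand; what a row does not reach is not made up. A row lasts 1/8 s, in which the tool goes at most 62.5 mm and 10.7 degrees, less where a joint would pass 70% of its speed; a pose out of reach is approached as far as the arm can. A call with a number of a shift or a turn outside -1 to 1 is refused whole. A call with a gripper value outside its range is refused whole. The fingers move at their own pace and stop on an object; "squeeze" is the grip in N (left out, the last holds). Time passes only in rows, so rows that do not move let the fingers close. It gives the time, the measured TCP pose, the force and the opening at its end, in the units of the state.
- status.observe(): the state, without advancing time (a new reading comes with each control period).
- read_camera(name): name is "side" or "top"; returns (picture, depth): 420x560x3 uint8, red, green, blue; 420x560 float32, m along the optical axis (not along the pixel's ray), 0 where there is no reading.
- camera_info(name): a dict with "mtx" (3x3 intrinsics, pixels), "world_to_cam" (4x4, takes a point from world to camera coordinates). Camera axes: x right, y down, z forward; pixel columns grow to the right and rows downward; lengths in m; the calibration is good to about 2 mm. A picture is of the moment at which its call begins. camera_info takes no time and is no camera call.
- ticket.hand_in(): hands the job in, once; it reports no verdict.
The state is a dict: "time": time; "qpos": joint angles; "qvel": joint speeds; "joint_efforts": joint torques, N m; "tool_pos": TCP position; "tool_rot": TCP orientation; "contact_force": force on the tool from outside, world axes, zero at the start; "torque": the same for the moment, N m; "opening": finger opening in m.
Only numpy, scipy, OpenCV 4.12 (cv2) and the standard library are available. Lean on these libraries where they do the work, as an engineer would, in place of code of your own. Each camera call takes 0.05 s, during which the arm holds its last target.

## Working session

There is one attempt and no reset: what is moved stays moved. The work goes in short steps, Python scripts to look and compute and a tool call to move; the robot and the scene stay as the last step left them, time stands still between calls to the robot, and variables do not carry over. Pictures are saved under pics/ and viewed, and the job is handed in when it is done.

Besides the shell and the picture viewer there is one more tool, called after "Call:" as name(argument=value, ...) on one line, values as JSON. jog_arm: Moves the arm, as the interface text tells. Its arguments: {"type":"object","properties":{"plan":{"type":"array"},"squeeze":{"type":"number"}},"required":["plan"]}

```bash
ls; mkdir -p pics; cat > h.py <<'E'
import numpy as np,cv2
from cell import status, read_camera, camera_info, ticket, robot
def snap(n,tag):
    p,d=read_camera(n); cv2.imwrite(f'pics/{tag}.png',p[:,:,::-1]); np.savez(f'pics/{tag}.npz',p=p,d=d); return p,d
def cloud(n,d):
    c=camera_info(n);K=np.array(c['mtx']);T=np.linalg.inv(np.array(c['world_to_cam']))
    v,u=np.mgrid[:d.shape[0],:d.shape[1]]
    P=np.stack([(u-K[0,2])/K[0,0]*d,(v-K[1,2])/K[1,1]*d,d],-1)
    return P@T[:3,:3].T+T[:3,3]
E
python3 - <<'E'
from h import *
print(status.observe())
for n in('side','top'):
    snap(n,n+'0'); c=camera_info(n); print(n,np.array(c['mtx']).round(1).tolist(), np.linalg.inv(np.array(c['world_to_cam'])).round(3).tolist())
E
```

```text
pics
{'time': 0.0, 'qpos': array([ 9.60999129e-01,  3.42727719e-01,  1.52503822e+00, -3.32989627e-05,
        1.27538343e+00, -1.46027390e-01]), 'qvel': array([ 1.47685379e-04,  4.06170311e-05, -2.67236586e-04, -2.21586662e-03,
       -1.03044661e-04,  4.30686937e-04]), 'joint_efforts': array([ 1.35168789e-04, -4.31250679e+01, -2.44216722e+01,  7.17248255e-02,
        5.59438672e-02, -1.07883723e-04]), 'tool_pos': array([0.23460688, 0.46920135, 0.22603497]), 'tool_rot': array([-3.14004787e+00, -1.95013618e-04,  2.67783241e+00]), 'contact_force': array([-0.0511782 , -0.22203414,  0.09509483]), 'torque': array([ 0.00987365, -0.02046164, -0.01164928]), 'opening': 0.09166847434408835}
side [[540.2, 0.0, 274.8], [0.0, 540.2, 214.6], [0.0, 0.0, 1.0]] [[0.885, -0.299, 0.356, 0.152], [-0.465, -0.568, 0.679, -0.791], [-0.001, -0.767, -0.642, 0.885], [0.0, 0.0, 0.0, 1.0]]
top [[515.4, 0.0, 276.7], [0.0, 515.4, 202.0], [0.0, 0.0, 1.0]] [[0.01, -0.997, 0.072, 0.464], [-1.0, -0.011, -0.01, 0.015], [0.011, -0.072, -0.997, 1.427], [0.0, 0.0, 0.0, 1.0]]
```

View pics/side0.png

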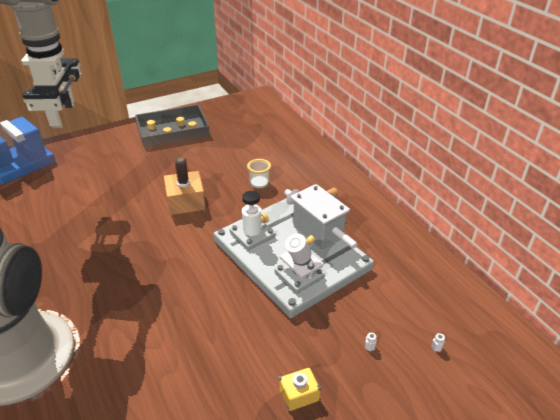

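View pics/top0.png

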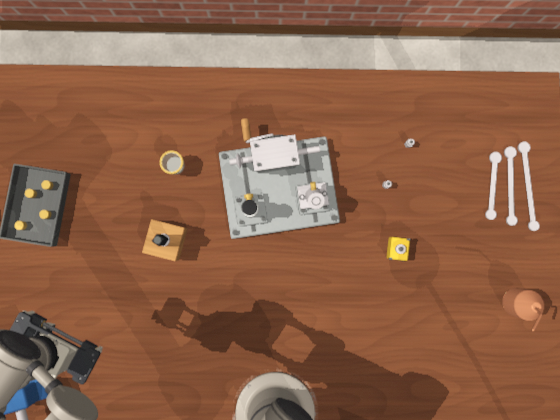

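The top view shows the primer head at about (249,207), the injector face at about (316,200), the probe at about (160,240) in its block, and the cup at (172,162). Next I'll measure each of them.

```bash
cat > m.py <<'E'
from h import *
L={}
for n in('side','top'):
    z=np.load(f'pics/{n}0.npz'); p=z['p'];d=z['d']; C=cloud(n,d); L[n]=(p,d,C)
p,d,C=L['top']
g=p.astype(int).max(2)
def st(m,name):
    Q=C[m]; print(name,m.sum(),'med',np.median(Q,0).round(4),'min',Q.min(0).round(4),'max',Q.max(0).round(4))
u,v=np.meshgrid(np.arange(560),np.arange(420))
def box(c,r,w): return (abs(u-c)<w)&(abs(v-r)<w)&(d>0)
Z=C[...,2]
st(box(249,207,14)&(Z>.140)&(Z<.156),'plunger top')
st(box(160,240,25)&(Z>.12)&(Z<.145),'probe cap')
st(box(164,240,26)&(Z>.055)&(Z<.062),'block top')
st(box(316,200,16)&(Z>.125)&(Z<.147),'pad')
m=box(279,188,70)&(Z>.025)&(Z<.036)
import cv2
r=cv2.minAreaRect(C[m][:,:2].astype(np.float32)); print('stand',r)
m=box(164,240,26)&(Z>.052)&(Z<.065); print('block',cv2.minAreaRect(C[m][:,:2].astype(np.float32)))
m=box(316,200,15)&(Z>.12)&(Z<.15); Q=C[m]; c=Q.mean(0); 
U,S,V=np.linalg.svd(Q-c); print('pad plane',c,V[2],S/np.sqrt(len(Q)))
for n,(a,b,w,h,k) in {'side':(150,140,200,160,4)}.items():
    cv2.imwrite('pics/c_side.png',cv2.resize(L[n][0][b:b+h,a:a+w,::-1],None,fx=k,fy=k,interpolation=2))
cv2.imwrite('pics/c_top.png',cv2.resize(L['top'][0][130:255,135:345,::-1],None,fx=3.8,fy=3.8,interpolation=2))
E
python3 m.py
```

```text
plunger top 200 med [0.5436 0.0711 0.1488] min [0.5239 0.0535 0.142 ] max [0.5616 0.0911 0.154 ]
probe cap 99 med [0.4597 0.2981 0.1317] min [0.4447 0.2861 0.1215] max [0.4747 0.3136 0.1395]
block top 670 med [0.4572 0.2985 0.0596] min [0.4073 0.2509 0.0551] max [0.512  0.3548 0.062 ]
pad 265 med [ 0.5661 -0.0934  0.1353] min [ 0.5442 -0.1166  0.125 ] max [ 0.6027 -0.0737  0.1469]
stand ((0.6063059568405151, -0.00298328697681427), (0.23994949460029602, 0.299771249294281), 9.279684066772461)
block ((0.4589361250400543, 0.3014689087867737), (0.0919874832034111, 0.08981094509363174), 76.61952209472656)
pad plane [ 0.56793062 -0.09355383  0.13453043] [0.04270318 0.01742068 0.99893591] [0.01442443 0.01060477 0.00601143]
```

View pics/c_side.png

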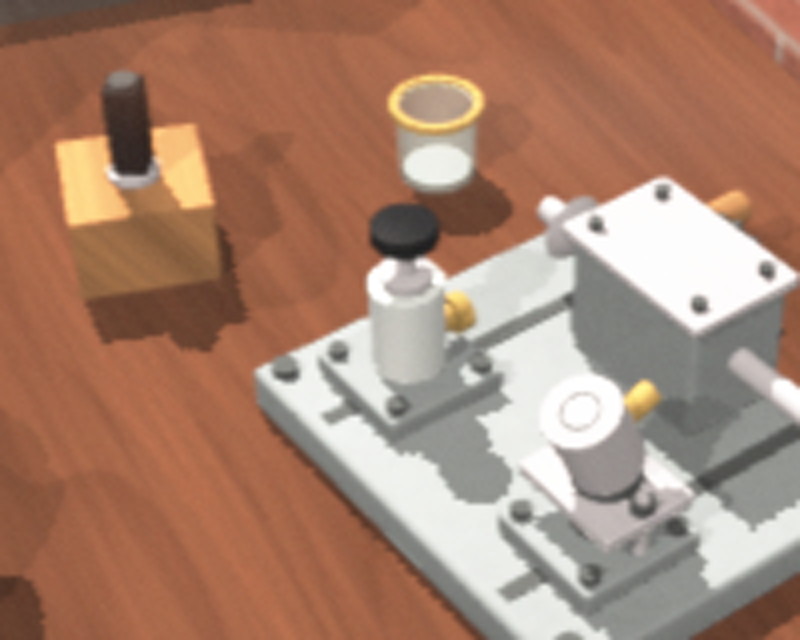

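View pics/c_top.png

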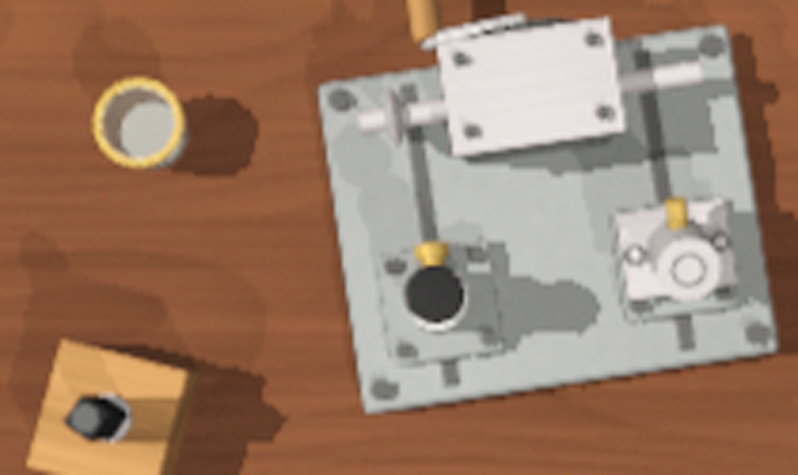

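Both crops are clear: the ring is at about (295,242) in the side view and (316,200.5) in the top view, and the probe is upright with its cap away from the camera. I'll refine these by casting rays.

```bash
cat > m2.py <<'E'
from h import *
L={}
for n in('side','top'):
    z=np.load(f'pics/{n}0.npz'); L[n]=(z['p'],z['d'],cloud(n,z['d']))
def ray(n,uv):
    c=camera_info(n);K=np.array(c['mtx']);T=np.linalg.inv(np.array(c['world_to_cam']))
    r=T[:3,:3]@np.array([(uv[0]-K[0,2])/K[0,0],(uv[1]-K[1,2])/K[1,1],1]); return T[:3,3],r/np.linalg.norm(r)
def onz(n,uv,z):
    o,r=ray(n,uv); return o+r*(z-o[2])/r[2]
def tri(a,b):
    o1,r1=ray('side',a);o2,r2=ray('top',b)
    s=np.linalg.lstsq(np.c_[r1,-r2],o2-o1,rcond=None)[0]; p,q=o1+s[0]*r1,o2+s[1]*r2
    return (p+q)/2,np.linalg.norm(p-q)
def proj(n,P):
    c=camera_info(n);q=np.array(c['world_to_cam'])@np.r_[P,1]; q=np.array(c['mtx'])@q[:3]; return q[:2]/q[2]
if __name__=='__main__':
    u,v=np.meshgrid(np.arange(560),np.arange(420))
    # plunger & cap black masks
    for n,(cu,cv_),w in(('top',(249,207),13),('side',(251,198),12)):
        p,d,C=L[n]; m=((p.max(2)<75)&(abs(u-cu)<w)&(abs(v-cv_)<w)).astype(np.uint8)
        k,lab,s,ce=cv2.connectedComponentsWithStats(m); i=1+s[1:,4].argmax(); print(n,'plunger',s[i],ce[i],onz(n,ce[i],.148 if n=='top' else .1435))
    for n,(cu,cv_),w in(('top',(160,240),16),('side',(182,170),18)):
        p,d,C=L[n]; print(n); sub=p[cv_-w:cv_+w,cu-w:cu+w].max(2)
        m=((p.max(2)<95)&(abs(u-cu)<w)&(abs(v-cv_)<w)).astype(np.uint8)
        k,lab,s,ce=cv2.connectedComponentsWithStats(m); i=1+s[1:,4].argmax(); print(s[i],ce[i],cv2.minAreaRect(np.argwhere(lab==i)[:,::-1].astype(np.float32)))
    P,e=tri((295,242.5),(316.05,200.5)); print('ring',P,e)
    p,d,C=L['side']; Q=C[(abs(u-295)<8)&(abs(v-242)<7)]; c=Q.mean(0); V=np.linalg.svd(Q-c)[2]; print('side plane',c,V[2],np.std((Q-c)@V[2]))
    psi=np.radians(9.28); print('expect n',-np.sin(.4)*np.cos(psi),-np.sin(.4)*np.sin(psi),np.cos(.4))
    for n,(a,b,w,h) in dict(side=(165,145,45,70),top=(140,215,50,50)).items():
        cv2.imwrite(f'pics/d_{n}.png',cv2.resize(L[n][0][b:b+h,a:a+w,::-1],None,fx=8,fy=8,interpolation=0))
    for n,(a,b,w,h) in dict(side=(278,228,40,40),top=(298,182,40,40)).items():
        cv2.imwrite(f'pics/e_{n}.png',cv2.resize(L[n][0][b:b+h,a:a+w,::-1],None,fx=12,fy=12,interpolation=0))
E
python3 m2.py; python3 -c "
import cv2,numpy as np
for x in 'de':
    a=cv2.imread(f'pics/{x}_side.png');b=cv2.imread(f'pics/{x}_top.png');h=max(a.shape[0],b.shape[0])
    f=lambda i:np.pad(i,((0,h-i.shape[0]),(0,0),(0,0)))
    r=np.hstack([f(a),f(b)]);s=min(1,800/r.shape[1],600/h);print(s);cv2.imwrite(f'pics/{x}.png',cv2.resize(r,None,fx=s,fy=s))
"
```

```text
top plunger [243 200  14  15 163] [249.25153374 206.86503067] [0.54419988 0.07041521 0.148     ]
side plunger [243 192  17  13 157] [251.7133758  197.60509554] [0.54508401 0.06854804 0.1435    ]
top
[156 235  12  11  73] [162.2739726  239.54794521] ((161.5, 240.0), (10.0, 11.0), 90.0)
side
[176 160  12  24 213] [181.74647887 171.8028169 ] ((181.39657592773438, 171.75863647460938), (23.003599166870117, 10.297639846801758), 85.2363510131836)
ring [ 0.56272986 -0.09666876  0.1358205 ] 0.00023944273219531675
side plane [ 0.56348552 -0.09502033  0.1355709 ] [ 0.17754007 -0.44811641 -0.87616848] 0.006012714546791426
expect n -0.3843216610024465 -0.0627973423859473 0.9210609940028851
1
0.8333333333333334
```

View pics/d.png

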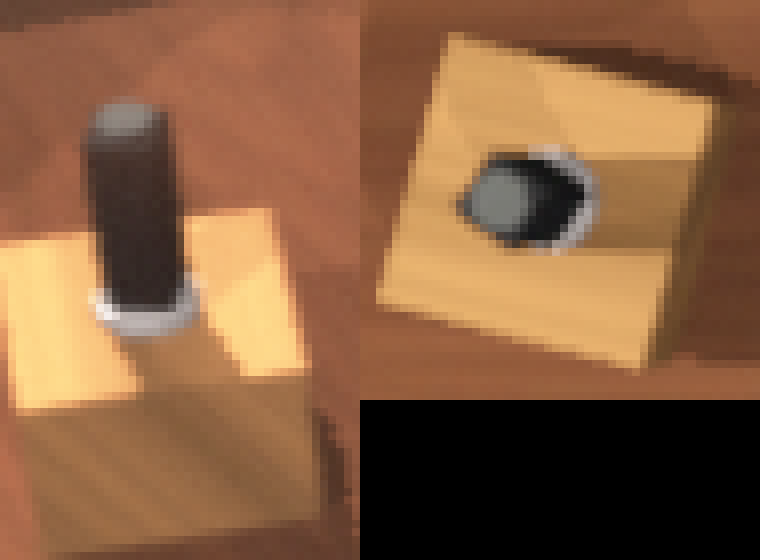

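View pics/e.png

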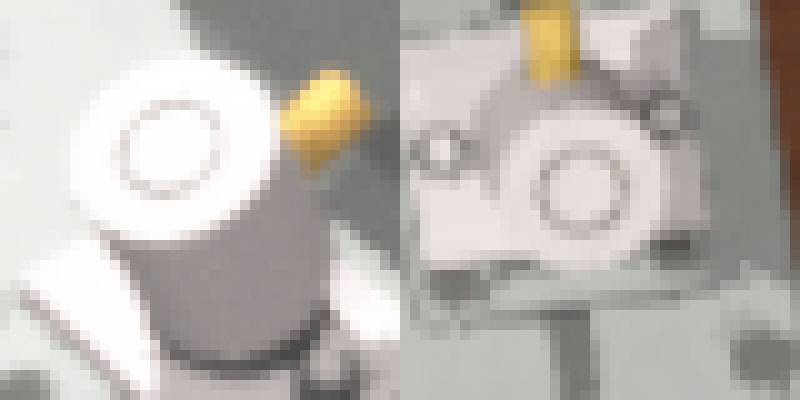

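```bash
cat > m3.py <<'E'
from m2 import *
out=[]
for n,(a,b,w,h) in dict(side=(170,152,26,38),top=(148,228,30,24)).items():
    im=L[n][0][b:b+h,a:a+w].astype(np.float32)
    im=np.clip(255*(np.clip(im,0,160)/160)**.6,0,255).astype(np.uint8)[:,:,::-1]
    im=cv2.resize(im,None,fx=14,fy=14,interpolation=2); out.append(np.pad(im,((0,532-im.shape[0]),(0,0),(0,0))))
cv2.imwrite('pics/f.png',np.hstack(out))
p=L['side'][0].astype(int).sum(2)
for r in range(158,186,3): print(r,p[r,170:196])
print()
p=L['top'][0].astype(int).sum(2)
for r in range(231,249): print(r,p[r,150:176])
d=L['top'][1];C=L['top'][2]
E
python3 m3.py
```

```text
158 [307 311 302 305 306 299 298 332 386 401 403 400 398 364 326 307 324 339
 349 349 354 354 352 355 353 351]
161 [299 303 306 304 306 285 263 293 344 357 342 328 292 241 212 192 274 324
 346 341 342 340 339 341 353 357]
164 [296 317 336 338 326 242 183 173 175 173 181 180 173 168 170 164 216 314
 353 355 350 341 343 344 347 339]
167 [323 332 329 330 326 262 179 166 157 154 148 156 161 155 143 149 176 268
 323 334 349 354 355 351 346 351]
170 [324 331 331 329 320 287 219 151 145 150 143 145 151 140 148 133 141 209
 288 313 322 336 349 349 354 358]
173 [334 335 344 347 350 353 271 172 140 134 141 142 140 142 138 127 136 266
 525 591 574 561 561 561 563 558]
176 [605 595 580 567 568 559 463 270 142 137 140 136 126 131 130 127 121 208
 484 562 567 563 562 558 565 566]
179 [609 602 591 582 568 568 558 397 191 140 135 137 124 133 124 129 116 193
 458 576 579 559 561 563 568 576]
182 [612 611 604 586 579 582 648 625 427 208 141 145 140 136 130 128 182 372
 440 455 549 579 588 601 605 602]
185 [612 611 605 596 585 575 562 529 510 515 533 545 546 545 531 493 470 446
 406 382 416 559 603 604
[... 1308 characters left out ...]

 474 366 327 330 330 330 331 327]
243 [480 478 478 429 344 300 298 299 302 240 141  77  79  70  74 203 435 488
 396 318 307 309 306 308 313 314]
244 [475 472 475 480 446 405 308 198 186 151  91  69  70  78 131 394 479 426
 328 295 300 303 302 299 301 302]
245 [479 476 473 476 477 477 430 341 241 170 204 273 309 268 433 451 420 336
 301 295 296 295 295 302 300 301]
246 [493 490 485 482 480 481 476 449 402 383 400 430 457 429 523 457 407 407
 403 395 395 390 389 383 381 376]
247 [505 502 498 496 493 488 487 486 479 480 479 480 479 481 479 480 476 476
 472 472 471 464 461 457 452 446]
248 [518 518 513 512 507 507 501 497 497 493 488 485 485 484 481 482 482 479
 481 479 477 475 472 472 469 466]
```

View pics/f.png

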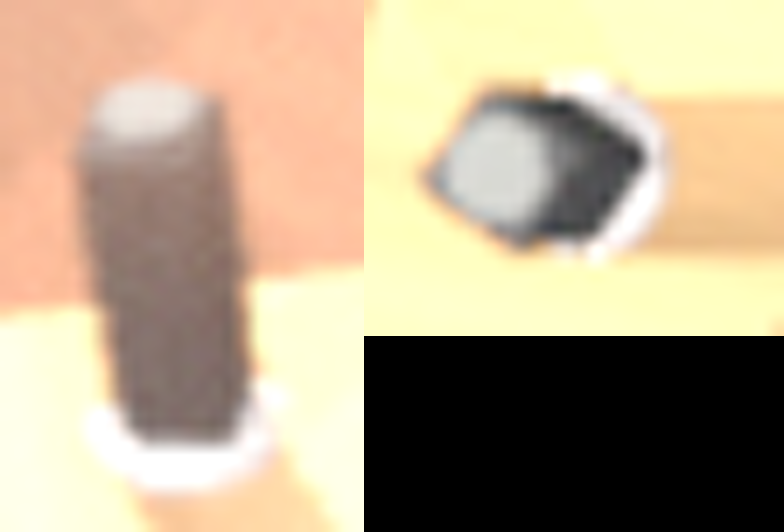

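The enhanced top view shows the handle outline as a hexagon with edges at about 35° in the image, so the handle's yaw is about 55°. The side-view width agrees with that. The cap centres are about (157,239.3) in the top view and (180.2,159.4) in the side view.

```bash
cat > mv.py <<'E'
from h import *
from scipy.spatial.transform import Rotation as Ro
def cur():
    s=status.observe(); return np.array(s['tool_pos']),Ro.from_euler('xyz',s['tool_rot']),s
def go(p,R,N,frm=None):
    p0,R0=(cur()[:2] if frm is None else frm)
    w=(R0.inv()*R).as_rotvec()/N; r=Ro.from_rotvec(w).as_matrix()
    S=sum(np.linalg.matrix_power(r,k) for k in range(N))
    v=np.linalg.solve(S,R0.inv().apply(np.array(p)-p0))
    print(N,'rows',(np.r_[v/.05,w/.15]).round(3).tolist()); return p,R
def down(yaw): return Ro.from_euler('xyz',[np.pi,0,yaw])
def show():
    p,R,s=cur(); print(s['time'],p.round(4),R.as_euler('xyz').round(4),'F',np.round(s['contact_force'],2),'op',round(s['opening'],4),'q',np.round(s['qpos'],3))
E
python3 - <<'E'
from m2 import *
print(onz('top',(157,239.3),.133),onz('side',(180.2,159.4),.133),tri((180.2,159.4),(157,239.3)))
print(tri((294.3,242.5),(315.8,200.5)), onz('top',(315.8,200.5),.135),onz('side',(294.3,242.5),.135))
print(onz('top',(249.3,206.9),.148),onz('side',(251.7,197.6),.1435))
import mv; mv.go([.544,.070,.20],mv.cur()[1],14)
E
```

```text
[0.46142814 0.30025302 0.133     ] [0.46098504 0.30051051 0.133     ] (array([0.46119149, 0.30032409, 0.13305572]), np.float64(0.0005006634515328856))
(array([ 0.56223139, -0.09582869,  0.13543264]), np.float64(0.0013840609250337832)) [ 0.56289437 -0.09616153  0.135     ] [ 0.56180358 -0.09520525  0.135     ]
[0.54411413 0.07029359 0.148     ] [0.54506571 0.06857838 0.1435    ]
14 rows [-0.65, -0.312, 0.038, 0.0, 0.0, 0.0]
```

Call:
jog_arm(plan=[[[-0.65, -0.31, 0.04, 0, 0, 0, 0], [-0.65, -0.31, 0.04, 0, 0, 0, 0], [-0.65, -0.31, 0.04, 0, 0, 0, 0], [-0.65, -0.31, 0.04, 0, 0, 0, 0], [-0.65, -0.31, 0.04, 0, 0, 0, 0], [-0.65, -0.31, 0.04, 0, 0, 0, 0], [-0.65, -0.31, 0.04, 0, 0, 0, 0], [-0.65, -0.31, 0.04, 0, 0, 0, 0], [-0.65, -0.31, 0.04, 0, 0, 0, 0], [-0.65, -0.31, 0.04, 0, 0, 0, 0], [-0.65, -0.31, 0.04, 0, 0, 0, 0], [-0.65, -0.31, 0.04, 0, 0, 0, 0], [-0.65, -0.31, 0.04, 0, 0, 0, 0], [-0.65, -0.31, 0.04, 0, 0, 0, 0], [0, 0, 0, 0, 0, 0, 0], [0, 0, 0, 0, 0, 0, 0]]], squeeze=20)

```text
time: 2.1
tool_pos: [0.5441, 0.0723, 0.1983]
tool_rot: [-3.141, -0.001, 2.678]
contact_force: [-0.9, -0.6, -0.5]
opening: 0.0
```

Call:
jog_arm(plan=[[[-0.02, -0.04, 0.16, 0, 0, 0, 0], [0, 0, 0.16, 0, 0, 0, 0], [0, 0, 0.16, 0, 0, 0, 0], [0, 0, 0.16, 0, 0, 0, 0], [0, 0, 0.16, 0, 0, 0, 0], [0, 0, 0.16, 0, 0, 0, 0], [0, 0, 0.08, 0, 0, 0, 0], [0, 0, 0.08, 0, 0, 0, 0], [0, 0, 0.08, 0, 0, 0, 0], [0, 0, 0.08, 0, 0, 0, 0], [0, 0, 0.06, 0, 0, 0, 0], [0, 0, 0, 0, 0, 0, 0]]])

```text
time: 3.6
tool_pos: [0.5445, 0.0697, 0.1322]
tool_rot: [3.142, 0.0, 2.678]
contact_force: [-4.6, 0.1, 7.4]
opening: 0.0005
```

Call:
jog_arm(plan=[[[0, 0, 0.05, 0, 0, 0, 0], [0, 0, 0.05, 0, 0, 0, 0], [0, 0, 0.03, 0, 0, 0, 0], [0, 0, 0, 0, 0, 0, 0], [0, 0, 0, 0, 0, 0, 0]]])

```text
time: 4.22
tool_pos: [0.5447, 0.0697, 0.128]
tool_rot: [3.141, 0.002, 2.678]
contact_force: [-9.5, -0.3, 23.1]
opening: 0.0004
```

The force rose to 23 N at z 0.128, well above the 10 N spring, so the plunger is on its stop. I'll raise and check that it comes back up.

Call:
jog_arm(plan=[[[0, 0, -0.1, 0, 0, 0, 0], [0, 0, -0.25, 0, 0, 0, 0], [0, 0, -0.3, 0, 0, 0, 0], [0, 0, -0.4, 0, 0, 0, 0], [0, 0, -0.4, 0, 0, 0, 0], [0, 0, 0, 0, 0, 0, 0]]])

```text
time: 4.97
tool_pos: [0.5458, 0.0697, 0.1992]
tool_rot: [3.14, 0.003, 2.678]
contact_force: [0.8, -0.4, 0.1]
opening: -0.0
```

```bash
python3 - <<'E'
from mv import *
show()
p,d=snap('side','side1'); cv2.imwrite('pics/side1c.png',cv2.resize(p[140:300,150:350,::-1],None,fx=4,fy=4,interpolation=2))
show()
go([.4612,.3003,.21],down(np.radians(145.4)),8)
E
```

```text
4.975 [0.5458 0.0697 0.1992] [3.1398 0.0035 2.6778] F [ 0.84 -0.45  0.07] op -0.0 q [-0.012  0.409  1.501  0.     1.228 -1.119]
5.025 [0.5451 0.0697 0.1979] [3.1409e+00 1.3000e-03 2.6778e+00] F [-0.01 -0.9  -0.77] op -0.0001 q [-0.012  0.41   1.503  0.     1.227 -1.119]
8 rows [0.471, 0.394, -0.03, 0.001, 0.001, 0.117]
```

View pics/side1c.png

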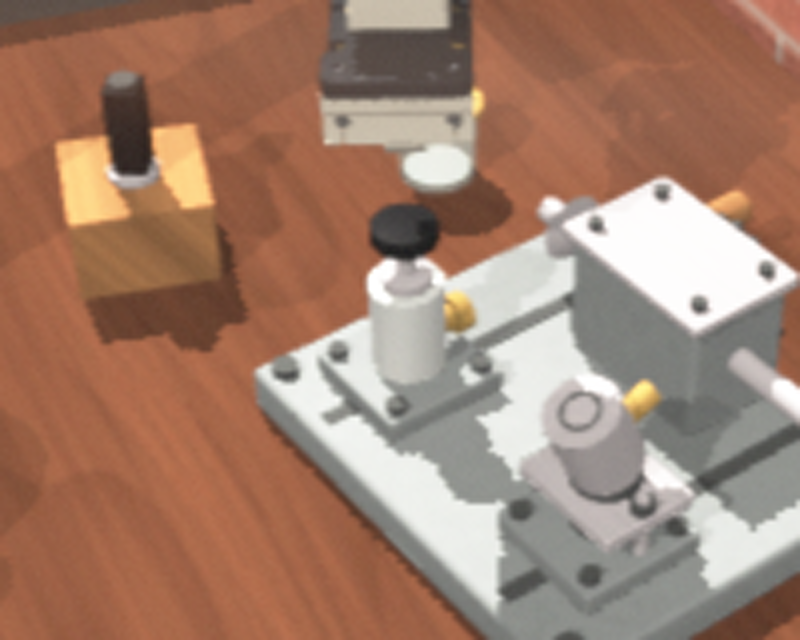

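The plunger head is back at its original pixel position of (403,230) in the crop, so it's up. Moving over the probe with the gripper opening.

Call:
jog_arm(plan=[[[0.47, 0.39, -0.03, 0, 0, 0.117, 1], [0.47, 0.39, -0.03, 0, 0, 0.117, 1], [0.47, 0.39, -0.03, 0, 0, 0.117, 1], [0.47, 0.39, -0.03, 0, 0, 0.117, 1], [0.47, 0.39, -0.03, 0, 0, 0.117, 1], [0.47, 0.39, -0.03, 0, 0, 0.117, 1], [0.47, 0.39, -0.03, 0, 0, 0.117, 1], [0.47, 0.39, -0.03, 0, 0, 0.117, 1], [0, 0, 0, 0, 0, 0, 0.7], [0, 0, 0, 0, 0, 0, 0.7]]])

```text
time: 6.28
tool_pos: [0.4602, 0.2982, 0.2089]
tool_rot: [-3.14, -0.0, 2.538]
contact_force: [1.0, -0.0, -0.0]
opening: 0.0664
```

```bash
python3 - <<'E'
from mv import *
show()
go([.4612,.3003,.086],down(np.radians(145.4)),8)
p,d=snap('top','top2'); cv2.imwrite('pics/top2c.png',cv2.resize(p[190:290,110:230,::-1],None,fx=6,fy=6,interpolation=2))
E
```

```text
6.275 [0.4602 0.2982 0.2089] [-3.1402e+00 -4.0000e-04  2.5379e+00] F [ 0.96 -0.01 -0.05] op 0.0664 q [ 0.435  0.4    1.487 -0.     1.256 -0.531]
8 rows [0.001, 0.006, 0.307, -0.001, -0.0, 0.0]
```

View pics/top2c.png

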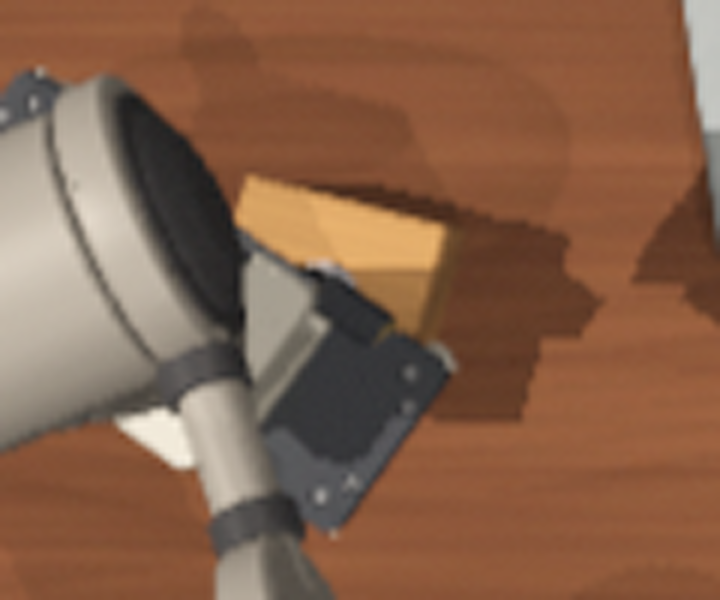

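The arm hides the probe in the top view, but the jaws' axis matches the handle's measured yaw. Descending with 66 mm of opening.

Call:
jog_arm(plan=[[[0, 0.01, 0.31, 0, 0, 0, 0.7], [0, 0.01, 0.31, 0, 0, 0, 0.7], [0, 0.01, 0.31, 0, 0, 0, 0.7], [0, 0.01, 0.31, 0, 0, 0, 0.7], [0, 0.01, 0.31, 0, 0, 0, 0.7], [0, 0, 0.31, 0, 0, 0, 0.7], [0, 0, 0.31, 0, 0, 0, 0.7], [0, 0, 0.29, 0, 0, 0, 0.7], [0, 0, 0, 0, 0, 0, 0.7]]])

```text
time: 7.45
tool_pos: [0.4611, 0.3005, 0.0854]
tool_rot: [-3.14, -0.001, 2.537]
contact_force: [0.2, -0.2, -0.3]
opening: 0.0641
```

```bash
python3 - <<'E'
from mv import *
show()
p,d=snap('side','side3'); cv2.imwrite('pics/side3c.png',cv2.resize(p[90:240,110:260,::-1],None,fx=4,fy=4,interpolation=2))
E
```

```text
7.45 [0.4611 0.3005 0.0854] [-3.1395e+00 -1.3000e-03  2.5374e+00] F [ 0.17 -0.23 -0.3 ] op 0.0641 q [ 0.438  0.539  1.636  0.     0.969 -0.528]
```

View pics/side3c.png

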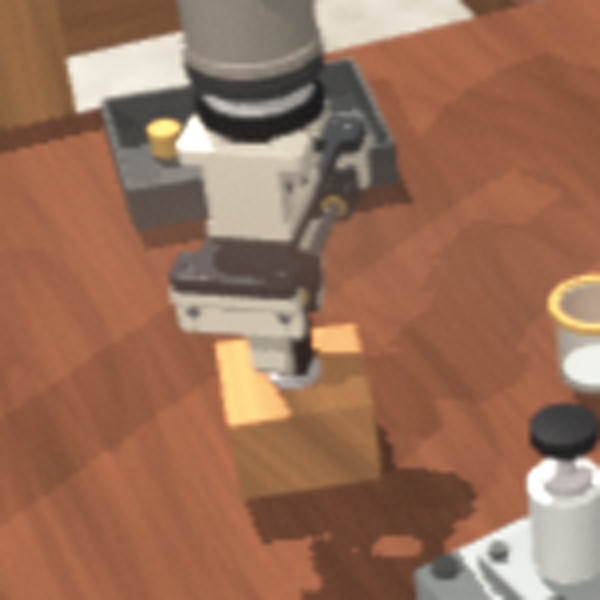

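The jaws straddle the handle just above the collar, at about (295,375) in the crop. Closing on it.

Call:
jog_arm(plan=[[[0, 0, 0, 0, 0, 0, 0], [0, 0, 0, 0, 0, 0, 0], [0, 0, 0, 0, 0, 0, 0], [0, 0, 0, 0, 0, 0, 0], [0, 0, 0, 0, 0, 0, 0]]], squeeze=30)

```text
time: 8.12
tool_pos: [0.4617, 0.3007, 0.0868]
tool_rot: [-3.141, -0.0, 2.537]
contact_force: [-0.1, -0.8, 0.3]
opening: 0.0239
```

Call:
jog_arm(plan=[[[0, 0, -0.2, 0, 0, 0, 0], [0, 0, -0.4, 0, 0, 0, 0], [0, 0, -0.4, 0, 0, 0, 0], [0, 0, -0.5, 0, 0, 0, 0], [0, 0, -0.5, 0, 0, 0, 0], [0, 0, -0.5, 0, 0, 0, 0], [0, 0, -0.4, 0, 0, 0, 0], [0, 0, -0.2, 0, 0, 0, 0], [0, 0, -0.1, 0, 0, 0, 0], [0, 0, 0, 0, 0, 0, 0]]])

```text
time: 9.38
tool_pos: [0.4616, 0.3007, 0.2464]
tool_rot: [-3.141, -0.0, 2.537]
contact_force: [0.0, 0.8, -2.8]
opening: 0.024
```

```bash
python3 - <<'E'
from mv import *
show()
p,d=snap('side','side4'); cv2.imwrite('pics/side4c.png',cv2.resize(p[50:200,120:270,::-1],None,fx=4,fy=4,interpolation=2))
E
```

```text
9.375 [0.4616 0.3007 0.2464] [-3.1412e+00 -3.0000e-04  2.5374e+00] F [ 0.01  0.79 -2.8 ] op 0.024 q [ 0.438  0.376  1.418  0.     1.348 -0.528]
```

View pics/side4c.png

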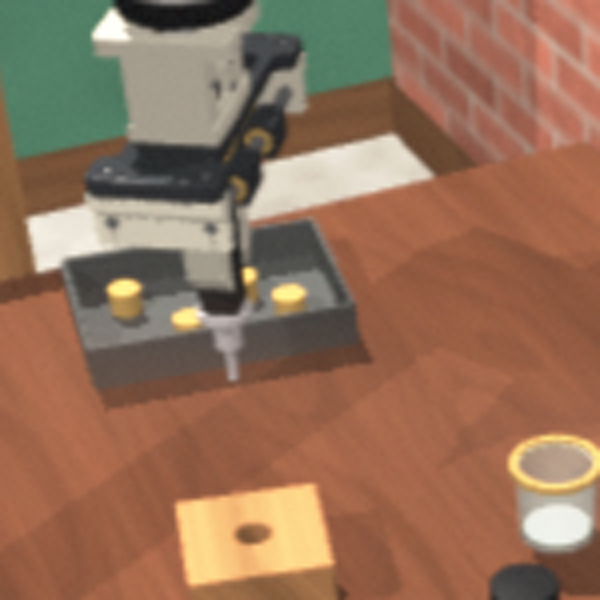

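The probe is held and hanging straight, with the tip end at about (178.4,144.7) in the full side picture. I'll check it against the expected position and work out the pad approach.

```bash
cat > plan.py <<'E'
from mv import *
from m2 import proj
L=.0262+.045  # TCP to tip end along tool z
pad=np.array([.5625,-.0962,.1353]); psi=np.radians(9.28)
n=np.array([-np.sin(.4)*np.cos(psi),-np.sin(.4)*np.sin(psi),np.cos(.4)])
def Rt(R0): # least rotation taking tool z to -n
    z=R0.apply([0,0,1]); ax=np.cross(z,-n); a=np.arctan2(np.linalg.norm(ax),z@-n); return Ro.from_rotvec(ax/np.linalg.norm(ax)*a)*R0
def tgt(h): return pad+n*(L+h)   # TCP for (unsprung) tip end h above face
E
python3 - <<'E'
from plan import *
p,R,s=cur(); t=p+R.apply([0,0,L]); print(t,proj('side',t),proj('side',t+[0,0,.045]),proj('top',t))
R1=Rt(R); print(R1.as_euler('xyz'),tgt(.05))
a=go(tgt(.05)+[-0.0,0,.0],R1,14)
E
```

```text
[0.46140224 0.30067196 0.1748883 ] [178.37509223 144.91831827] [176.17497009 128.76821916] [152.99848311 239.30867909]
[2.85645618 0.2844534  2.49639402] [ 0.51592021 -0.10381104  0.24693259]
14 rows [-0.393, -0.431, -0.004, -0.133, -0.138, -0.0]
```

The predicted tip position, (178.4,144.9), matches the picture to within a pixel. Moving to 50 mm above the face and tilting on the way.

Call:
jog_arm(plan=[[[-0.39, -0.43, 0, -0.133, -0.138, 0, 0], [-0.39, -0.43, 0, -0.133, -0.138, 0, 0], [-0.39, -0.43, 0, -0.133, -0.138, 0, 0], [-0.39, -0.43, 0, -0.133, -0.138, 0, 0], [-0.39, -0.43, 0, -0.133, -0.138, 0, 0], [-0.39, -0.43, 0, -0.133, -0.138, 0, 0], [-0.39, -0.43, 0, -0.133, -0.138, 0, 0], [-0.39, -0.43, 0, -0.133, -0.138, 0, 0], [-0.39, -0.43, 0, -0.133, -0.138, 0, 0], [-0.39, -0.43, 0, -0.133, -0.138, 0, 0], [-0.39, -0.43, 0, -0.133, -0.138, 0, 0], [-0.39, -0.43, 0, -0.133, -0.138, 0, 0], [-0.39, -0.43, 0, -0.133, -0.138, 0, 0], [-0.39, -0.43, 0, -0.133, -0.138, 0, 0], [0, 0, 0, 0, 0, 0, 0], [0, 0, 0, 0, 0, 0, 0]]])

```text
time: 11.42
tool_pos: [0.5152, -0.1015, 0.2438]
tool_rot: [2.855, 0.284, 2.496]
contact_force: [0.2, 0.3, -1.4]
opening: 0.0238
```

```bash
python3 - <<'E'
from plan import *
show(); p,R,s=cur(); print('axis err',np.arccos(R.apply([0,0,1])@-n),'tip-pad',p+R.apply([0,0,L])-pad, 'along n',(p+R.apply([0,0,L])-pad)@n)
go(tgt(.015),Rt(R),4)
t=p+R.apply([0,0,L]);print(proj('side',t))
p,d=snap('side','side5'); cv2.imwrite('pics/side5c.png',cv2.resize(p[150:270,230:370,::-1],None,fx=5,fy=5,interpolation=2))
p,d=snap('top','top5'); cv2.imwrite('pics/top5c.png',cv2.resize(p[140:260,240:380,::-1],None,fx=5,fy=5,interpolation=2))
E
```

```text
11.425 [ 0.5152 -0.1015  0.2438] [2.8546 0.2841 2.4956] F [ 0.21  0.28 -1.36] op 0.0238 q [-0.488  0.14   1.821  0.313  0.88  -1.618]
axis err 0.0016419151994810242 tip-pad [-0.01983752 -0.00071852  0.04298585] along n 0.047261703698864684
4 rows [-0.014, -0.004, 0.161, 0.003, -0.0, -0.0]
[286.73460774 229.99946387]
```

View pics/side5c.png

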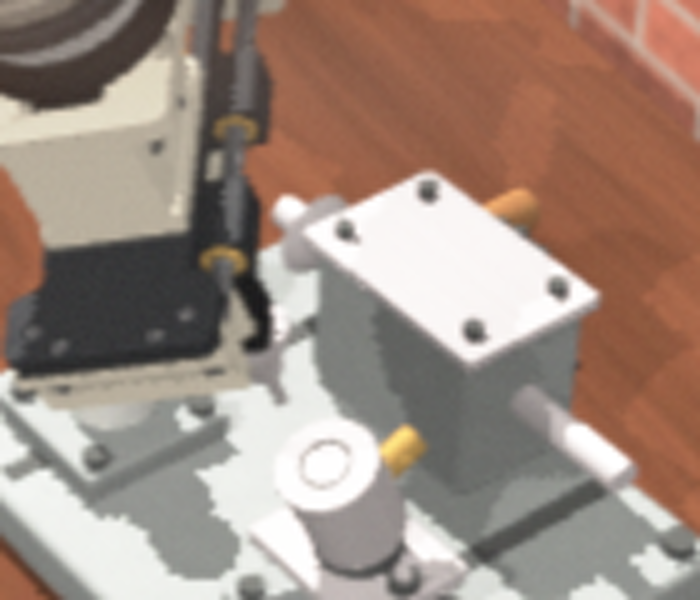

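View pics/top5c.png

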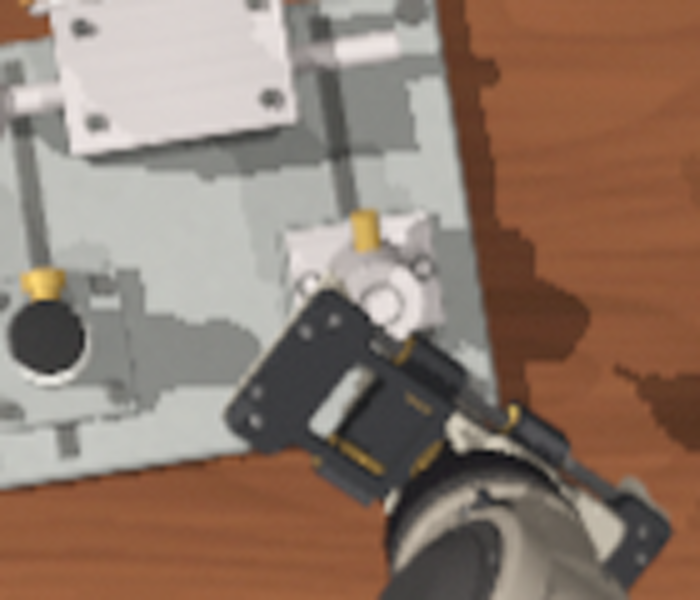

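The tip is at about (286,230), close to the predicted (286.7,230), and the ring centre is at about (294.9,242.3). Approaching to 8 mm above the face.

Call:
jog_arm(plan=[[[-0.015, 0, 0.16, 0, 0, 0, 0], [-0.015, 0, 0.16, 0, 0, 0, 0], [-0.015, 0, 0.16, 0, 0, 0, 0], [-0.015, 0, 0.16, 0, 0, 0, 0], [0, 0, 0.1, 0, 0, 0, 0], [0, 0, 0.05, 0, 0, 0, 0], [0, 0, 0, 0, 0, 0, 0], [0, 0, 0, 0, 0, 0, 0]]])

```text
time: 12.52
tool_pos: [0.5333, -0.1012, 0.2092]
tool_rot: [2.854, 0.286, 2.496]
contact_force: [-0.2, 0.1, -1.3]
opening: 0.0239
```

```bash
cat > chk.py <<'E'
from plan import *
import sys
show(); p,R,s=cur(); t=p+R.apply([0,0,L]); e=t-pad; print('axis err',np.arccos(R.apply([0,0,1])@-n),'h',e@n,'lateral',(e-n*(e@n)).round(4),'in tool',R.inv().apply(e).round(4),'F.n',np.dot(s['contact_force'],n))
print('tip side px',proj('side',t),'top',proj('top',t))
if len(sys.argv)>1:
    k=sys.argv[1]
    p,d=snap('side','side'+k); cv2.imwrite(f'pics/side{k}c.png',cv2.resize(p[200:270,260:330,::-1],None,fx=8,fy=8,interpolation=2))
E
python3 chk.py 6
```

```text
12.525 [ 0.5333 -0.1012  0.2092] [2.8541 0.2863 2.4956] F [-0.2   0.05 -1.31] op 0.0239 q [-0.467  0.21   1.84   0.332  0.788 -1.633]
axis err 0.0029214354828142114 h 0.008382573047772637 lateral [0.0016 0.     0.0007] in tool [-0.0014  0.001  -0.0084] F.n -1.1342801950588965
tip side px [294.36664713 239.94415838] top [316.31947283 201.04147027]
```

View pics/side6c.png

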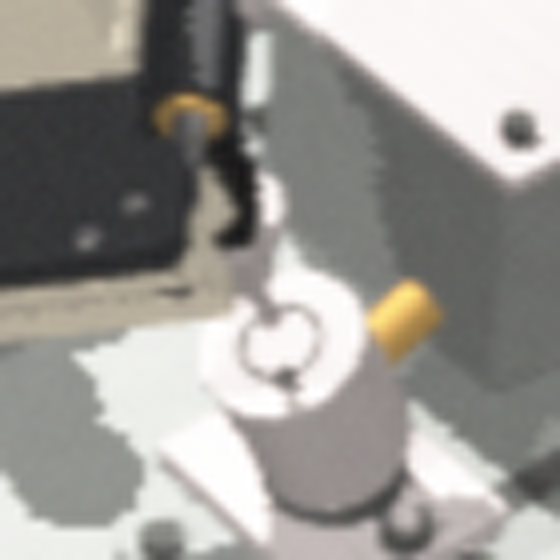

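The tip sits over the ring, with the tip end at about (277,320) and the ring centre at about (280,342) in the crop. Pressing in gently.

Call:
jog_arm(plan=[[[0.028, -0.02, 0.04, 0, 0, 0, 0], [0, 0, 0.04, 0, 0, 0, 0], [0, 0, 0.04, 0, 0, 0, 0], [0, 0, 0.03, 0, 0, 0, 0], [0, 0, 0.03, 0, 0, 0, 0], [0, 0, 0.03, 0, 0, 0, 0], [0, 0, 0, 0, 0, 0, 0], [0, 0, 0, 0, 0, 0, 0]]])

```text
time: 13.58
tool_pos: [0.5358, -0.1005, 0.1987]
tool_rot: [2.854, 0.286, 2.496]
contact_force: [-1.9, -0.2, 0.9]
opening: 0.0241
```

```bash
python3 chk.py 7
```

```text
13.575 [ 0.5358 -0.1005  0.1987] [2.8542 0.2861 2.4958] F [-1.86 -0.24  0.9 ] op 0.0241 q [-0.463  0.227  1.85   0.339  0.761 -1.641]
axis err 0.00266631903373543 h -0.0022502294788059912 lateral [-0.0001  0.0001 -0.    ] in tool [0.0001 0.     0.0023] F.n 1.557267515621912
tip side px [295.11425586 243.14402426] top [315.6734775  200.38904952]
```

View pics/side7c.png

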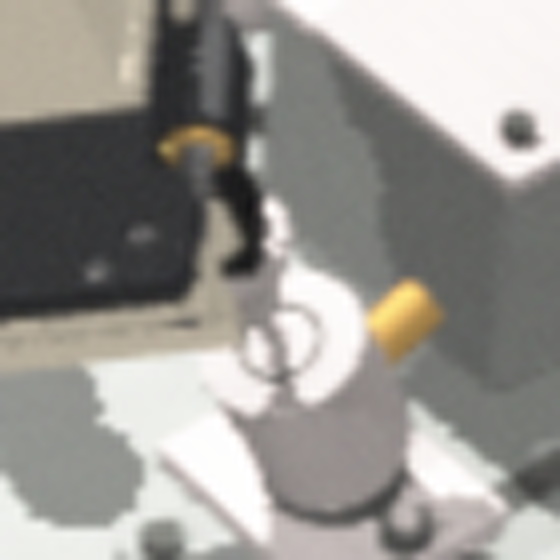

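```bash
cat > avg.py <<'E'
from plan import *
F=[];H=[]
for i in range(16):
    read_camera('side'); p,R,s=cur(); F.append(np.array(s['contact_force'])); H.append((p+R.apply([0,0,L])-pad)@n)
F=np.array(F); print('F',F.mean(0).round(2),F.std(0).round(2),'F.n',(F@n).mean(),'+weight',(F@n).mean()+.17*9.81*n[2],'h',np.mean(H),np.std(H))
E
python3 avg.py
```

```text
F [-0.98 -0.03 -0.38] [0.59 0.44 0.51] F.n 0.026499428176566614 +weight 1.5625528478751785 h -0.002304578796956283 2.756154083196919e-05
```

The averaged contact force is about 1.56 N, which means 2.2 mm of compression and agrees with the geometry (2.3 mm). I need about 3.7 mm more.

Call:
jog_arm(plan=[[[0, 0, 0.025, 0, 0, 0, 0], [0, 0, 0.025, 0, 0, 0, 0], [0, 0, 0.025, 0, 0, 0, 0], [0, 0, 0, 0, 0, 0, 0], [0, 0, 0, 0, 0, 0, 0], [0, 0, 0, 0, 0, 0, 0]]])

```text
time: 15.18
tool_pos: [0.5372, -0.1003, 0.1952]
tool_rot: [2.854, 0.286, 2.496]
contact_force: [-1.7, -0.7, 1.2]
opening: 0.0237
```

```bash
python3 avg.py; python3 chk.py 8; python3 - <<'E'
from h import *
snap('top','top8')
E
```

```text
F [-1.42 -0.42  0.87] [0.58 0.37 0.53] F.n 1.3715181938726133 +weight 2.907571613571225 h -0.006064689135778678 1.4814498351727412e-05
15.975 [ 0.5372 -0.1003  0.1952] [2.8542 0.2859 2.4957] F [-1.49 -0.29  1.12] op 0.0238 q [-0.461  0.234  1.852  0.342  0.752 -1.643]
axis err 0.002584208120750288 h -0.006075503145144997 lateral [-0.0001  0.0001 -0.    ] in tool [ 0.0001 -0.      0.0061] F.n 1.6254999898374107
tip side px [295.6195926  244.11841231] top [315.45564378 199.93316649]
```

View pics/side8c.png

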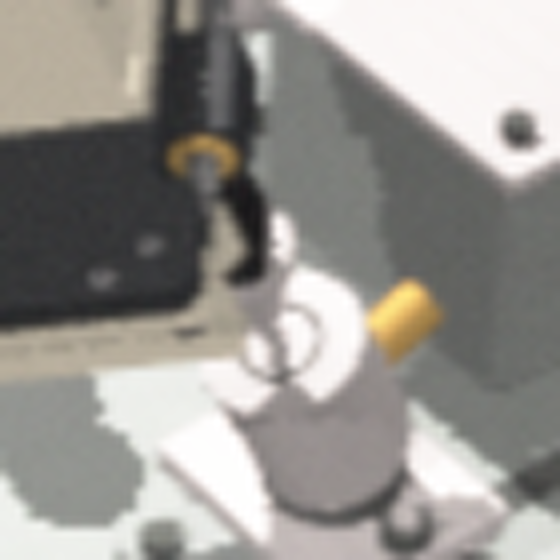

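View pics/side8.png

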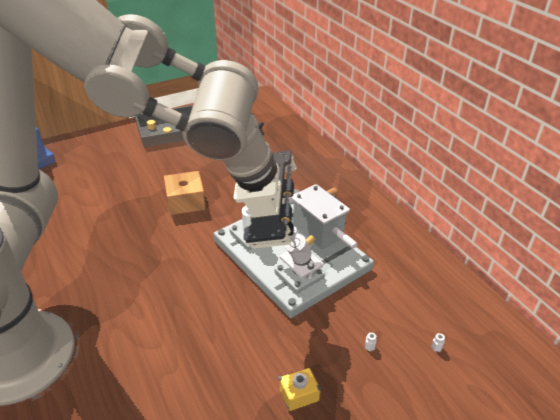

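The tip sits inside the ring with 2.9 N on the face and about 6 mm of compression. The nuts, adapter and empty block look undisturbed. The gripper body's lowest point is at about z 0.22, clear of the plunger. Handing in.

```bash
python3 -c "
from cell import ticket
print(ticket.hand_in())"
```

```text
the job is handed in; nothing more can be done
None
```

The job is handed in at about 16 s on the robot's clock, with the gripper still holding the probe on the injector face. No verdict is reported back.

- **Primer:** I pressed the plunger until it met its stop, at z 0.128 m and 23 N, well above the 10 N spring. I then released it, and the side picture showed the head back at its original height.
- **Probe:** I gripped it by the handle (24 mm opening), lifted it clear of its block and set its tip on the slanted face.
- **Final checks:**

| Check | Measured | Required |
|---|---|---|
| Tip off the ring's centre, from arm pose and measured ring | about 0.2 mm, plus about 2 mm calibration error | within 9 mm |
| Axis off square, from arm pose and an assumed face direction | 0.003 rad | within 0.17 rad |
| Tip pushed in, from arm pose | about 6.1 mm | 3 to 9.5 mm |
| Force on the injector, averaged | 2.9 N | 1 to 6 N |

- **Tip depth:** the measured force and the tip spring give the same 6 mm as the arm pose.
- **Face direction:** it comes from the stand's measured heading and the given 0.40 rad lean. My attempts to fit the face from camera depth were too noisy to confirm it.
- **Other objects:** in the last side picture the adapter and both nuts are where they started. The arm hid the primer and the cup there. The gripper's path and final pose stay well clear of both, and the plunger was last seen up before I picked up the probe.

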